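# Lock the lid of a gassing chamber with its two spring latches

## Robot

A 6-joint arm with a two-finger parallel gripper is mounted at the origin on a cart in front of the work surface, level with it; the furniture and walls round the work are solid. World frame = base frame: x ahead of the robot, y to its left, z up, the work surface at z = 0. Lengths are in m, angles in rad, forces in N, time in s.
With the tool pointing down it reaches from about 0.15 to 0.775 m from the base axis. Payload 6.1 kg.
Tool frame: the origin (TCP) lies at the very end of the fingers, on their centre line; the grasp point (between the pads) lies 19 mm behind it; z points along the fingers, y is the line along which they close (so a half turn about z gives the same grasp; the last joint's range is limited). The gripper opens to 85 mm and grips with 20 to 120 N. Pads are 22 mm wide; open, the fingers measure 114 mm over their backs; the gripper's body (76 mm by 85 mm) begins 54 mm behind the grasp point. The pads swing forward as they close: fully open they stand 13 mm farther back than shut.
Start: joints at [1.243, 0.126, -0.04, 1.405, 0, 1.571], TCP at [0.169, 0.497, 0.231] pointing down, gripper open.
Joint ranges: [-2.72, 2.72], [-0.95, 1.95], [-1.27, 1.35], [-1.78, 2.02], [-1.46, 1.47], [-3.14, 3.14]. Speed limits (rad/s): [2.39, 2.39, 3.01, 3.14, 3.14, 3.14].

## Interface

Orientations are given as a rotation vector (axis times angle).
In Python, from bench import arm gives the robot as it stands.
- The arm moves only by the shell command python3 -m inch 'ROWS' [OPENING] [FORCE]. ROWS is JSON, a list of rows, each a list of 2 entries, a list of its own where there are three numbers: the shift along the tool's x, y, z in cm, then the turn about the tool's z in rad. A call has 1 to 12 rows; each row is the pose to reach, as a shift and turn from the pose commanded when the call began, along the tool's axes at that moment; what a row does not reach only later rows make up. A row lasts 1/10 s, in which the tool goes at most 50 mm and 8.59 degrees, less where a joint would pass 70% of its speed; a pose out of reach is approached as far as the arm can. A call with a gripper value outside its range is refused whole. OPENING is the closure, from -1 (fully open) to 1 (shut), set as the call begins (- or left out, the last holds). The fingers move at their own pace and stop on an object; FORCE is the grip in N (left out, the last holds). Time passes only in rows, so rows that repeat a pose let the fingers close. It gives the time, the measured TCP pose, the force, the opening and the grip force at its end, in the units of the state.
- arm.sense(): the state, without advancing time (a new reading comes with each control period).
- arm.get_image(name): name is "side" or "top"; returns the picture (480x640x3 uint8, blue, green, red); there is no depth.
- arm.get_calibration(name): a dict with "fx", "fy", "cx", "cy" (pixels), "k1" (the pictures are not rectified: a ray, as slopes to the right and down, at radius r is drawn at 1 + k1 r^2 times it, then the intrinsics apply), "cam_to_world" (4x4, takes a point from camera to world coordinates). Camera axes: x right, y up, looking along -z (the intrinsics and any distortion apply to the point x, -y, -z); pixel columns grow to the right and rows downward; lengths in m; the calibration is good to about 2 mm. A picture is of the moment at which its call begins. get_calibration takes no time and is no camera call.
- arm.finish_job(): hands the job in; it is judged then, once.
The state is a dict: "time_s": time; "joint_positions": joint angles; "qvel": joint speeds; "joint_torque": joint torques, N m; "tcp_pos": TCP position; "orientation": TCP orientation; "wrist_force": force on the tool from outside, world axes, zero at the start; "torque": the same for the moment, N m; "opening": finger opening in m; "grip_force": force on a finger pad.
Only numpy, scipy, OpenCV 4.12 (cv2) and the standard library are available. Lean on these libraries where they do the work, as an engineer would, in place of code of your own. Each camera call takes 0.05 s, during which the arm holds its last target. There are 200 camera calls.

## Task

Close the gassing chamber: set the clear blue-framed lid squarely down on the black gasket, fully home, then lock it at both ends. For each latch, lift the orange wing against its spring, swing the steel bar round over the lid and let it drop fully into the notch between the two white ridges, so that both bars hold the lid down. Do not knock over or push away the bottles and the timer nearby.

Things in the scene. Friction and masses are not known exactly. Their poses are not given: they have to be found in the camera images.
- chamber: Fixed chamber: white tub 120 x 120 mm, opening 104 x 104, holding two dishes, on a grey plate 150 x 212 x 8. Origin: centre of the plate's underside, on the worktop; z up, y along the plate's long side to latch l. Top of the black gasket 54 mm above the origin. The latches' upright axes stand at x = 0, y = +88 mm (l) and -88 mm (r). Two capped gas ports on the -x wall, 30 mm up.
- lid: Loose clear lid, blue frame, 128 x 128 mm, about 250 g, alike after half a turn. Origin: centre of the underside of its rib (98 x 98, z 0 to 8 mm), which enters the tub's opening; the plate (z 8 to 14) lies on the gasket, origin then 46 mm above the chamber's. At its +y and -y edges two white ridges, flat, 5 mm high, 9 wide, y 41 to 63 mm, form a notch 15.4 wide about x = 0.
- handle (a point): On the lid: centre of the white bridge handle's bar, 42 mm above the lid's origin; the bar runs along the lid's x, 86 mm long, 15 mm wide, 14 mm high, 21 mm of free room under it.
- notch_a (a point): On the lid: floor of the notch at the lid's +y edge (0, +52, 14 mm in the lid's frame).
- notch_b (a point): On the lid: floor of the notch at the lid's -y edge (0, -52, 14 mm).
- wing_l (a point): Latch l (chamber's +y end): grip point in its orange wing, on the latch's axis, 92 mm above the chamber's origin while down. The wing is an upright blade 42 mm long, 12 thick, from 66 to 104 mm up while down; this point's x axis points along the wing and along the steel bar to the bar's end. Keep fingertips above 67 mm to clear the lid's ridges.
- wing_r (a point): Latch r (at the chamber's -y end): the same point of its wing.
- bar_l (a point): Latch l: point on the centre line of its round steel bar (12 mm thick, reaching 48 mm from the latch's axis), 36 mm from the latch's axis, 60 mm above the chamber's origin while the latch is down and 66 mm when it lies in a notch of the seated lid.
- bar_r (a point): Latch r: the same point of its bar.
- swing_l (a joint): Turn of latch l, rad, -1.75 to 2.0, growing clockwise seen from above. At 0 the bar points along the chamber's +x, beside the lid; below 0 outward; at about 1.57 (it depends on how the lid lies) across the lid to the chamber's middle. Below about 0.3 it is free of the lid; past that a bar not lifted runs against the lid's edge.
- swing_r (a joint): The same for latch r, which is turned by half a turn: at 0 its bar points along the chamber's -x; grows clockwise seen from above, at about 1.57 it points across the lid to the chamber's middle.
- lift_l (a joint): Height in m by which latch l is lifted against its spring, 0 to 0.018; the spring pulls it down with 5 N at 0 and 0.5 N more per mm. It is 0.006 with the bar lying on the lid's plate or in the notch, 0.011 with the bar on top of a ridge.
- lift_r (a joint): The same for latch r.
- media_bottle: Bystander: standing clear bottle with blue cap, 69 mm across, 172 mm tall; origin at its underside.
- timer: Bystander: white digital timer, 37 x 68 x 49 mm; origin at its underside.
- wash_bottle: Bystander: standing blue bottle, 51 mm across, 105 mm tall; origin at its underside.

How it is judged:
On the way, in this order (a step that is already met when the one before it is completed fails the run):
1. the lid lies home on the gasket, flat and square (horizontal distance between lid and chamber below 0.006 m and z of lid in the frame of chamber between 0.043 and 0.0485 m and angle between the y axis of lid and the y axis of chamber, either way round below 0.12 rad and angle between lid's own z axis and vertical below 0.04 rad), for 0.2 s.
2. one latch bar lies in its notch (((value of joint lift_l between 0.003 and 0.0085 m and x of bar_l in the frame of lid between -0.005 and 0.005 m and value of joint swing_l between 1.2 and 1.94 rad) or (value of joint lift_r between 0.003 and 0.0085 m and x of bar_r in the frame of lid between -0.005 and 0.005 m and value of joint swing_r between 1.2 and 1.94 rad))), for 0.2 s.
At the end, for the whole second after the job is handed in: Lid home on the gasket (origin 43 to 48.5 mm over the chamber's, within 6 mm of centre, 0.12 rad of square, tilt under 0.04) and at rest; both bars in its notches: bar point within 5 mm of the lid's x = 0, lift 3 to 8.5 mm, swing 1.2 to 1.94 rad (all of step 1 and value of joint lift_l between 0.003 and 0.0085 m and x of bar_l in the frame of lid between -0.005 and 0.005 m and value of joint swing_l between 1.2 and 1.94 rad and value of joint lift_r between 0.003 and 0.0085 m and x of bar_r in the frame of lid between -0.005 and 0.005 m and value of joint swing_r between 1.2 and 1.94 rad and linear speed of lid below 0.01 m/s); the robot touches nothing.
It fails at once if the media bottle is pushed more than 30 mm or tipped (distance of media_bottle from where it was at the start of the episode above 0.03 m or angle between media_bottle's own z axis and vertical above 0.35 rad).
It fails at once if the timer is pushed more than 30 mm or tipped (distance of timer from where it was at the start of the episode above 0.03 m or angle between timer's own z axis and vertical above 0.35 rad).
It fails at once if the blue bottle is pushed more than 30 mm or tipped (distance of wash_bottle from where it was at the start of the episode above 0.03 m or angle between wash_bottle's own z axis and vertical above 0.35 rad).
It also fails if it takes over 72 s, if anything falls off the work surface, if the arm or the gripper's body presses on something with over 40 N, if the wrist force passes 120 N, or if a joint passes its speed limit or range.

## Working session

There is one attempt and no reset: what is moved stays moved. The work goes in short steps, Python scripts to look and compute and a shell command to move; the robot and the scene stay as the last step left them, time stands still between calls to the robot, and variables do not carry over. Pictures are saved under pics/ and viewed, at most 10 in all, crops included, and the job is handed in when it is done.

```bash
mkdir -p pics; ls; cat > look.py <<'E'
import sys,cv2,numpy as np
from bench import arm
for n in ("side","top"):
    im=arm.get_image(n); cv2.imwrite(f"pics/{n}_{sys.argv[1]}.png",im)
E
python3 look.py 0; python3 - <<'E'
from bench import arm
for n in ("side","top"):
    print(n,arm.get_calibration(n))
print(arm.sense())
E
```

```text
pics
side {'fx': 450.5306068814073, 'fy': 450.5306068814073, 'cx': 322.8740578601424, 'cy': 239.82703697630026, 'k1': 0.007662942651411392, 'cam_to_world': array([[ 0.86300358,  0.30755895, -0.40078961,  0.19779539],
       [-0.50463836,  0.48748081, -0.71253252, -0.62519097],
       [-0.02376851,  0.81717192,  0.57590373,  0.62406246],
       [ 0.        ,  0.        ,  0.        ,  1.        ]])}
top {'fx': 454.05580251253986, 'fy': 454.05580251253986, 'cx': 322.735869530716, 'cy': 243.86947546725665, 'k1': -0.08309103284246658, 'cam_to_world': array([[-0.02415492,  0.98384815, -0.17736788,  0.39794231],
       [-0.99940858, -0.01942098,  0.02837798,  0.05994215],
       [ 0.02447496,  0.17794845,  0.98373539,  1.05377474],
       [ 0.        ,  0.        ,  0.        ,  1.        ]])}
{'time_s': 0.1, 'joint_positions': array([ 1.24304221e+00,  1.26361341e-01, -4.04969398e-02,  1.40543158e+00,
       -7.84337226e-06,  1.57080319e+00]), 'qvel': array([ 1.22629265e-03, -1.98766392e-05,  2.98496980e-03,  1.18910897e-03,
        1.37944026e-03, -2.89342822e-04]), 'joint_torque': array([-9.42661463e-04, -4.36904454e+01,  3.53606308e+01,  1.36749860e-02,
        5.89408637e-05, -7.26256388e-08]), 'tcp_pos': array([0.16888819, 0.49669732, 0.23058912]), 'orientation': array([-5.12505680e-01, -3.09926680e+00,  2.31643945e-03]), 'wrist_force': array([ 0.35584545,  0.37606778, -0.06936263]), 'torque': array([-0.00869363, -0.04375655,  0.00670601]), 'grip_force': 0.0, 'opening': 0.085305577722752}
```

View pics/top_0.png

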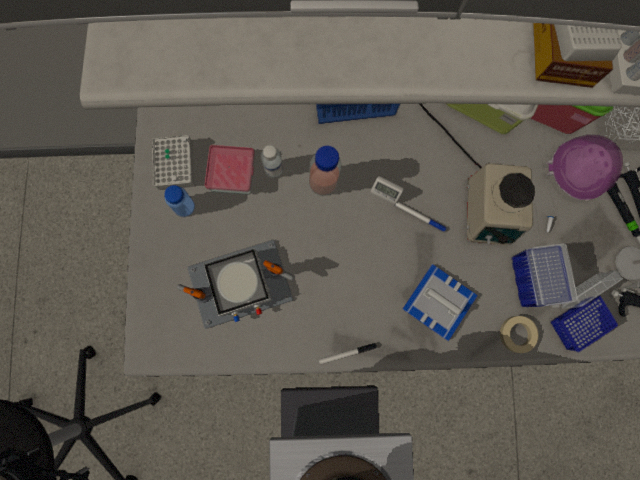

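View pics/side_0.png

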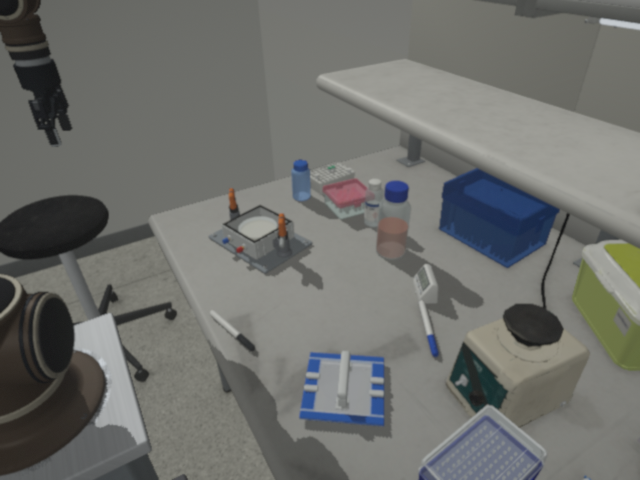

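The top view shows the chamber at about (240,283), its ports at (236,317) and (258,311) toward the robot, and the orange wings at (195,293) and (272,268). The lid is at (440,302). I'll zoom in next.

```bash
cat > geo.py <<'E'
import numpy as np,cv2
from bench import arm
def K(n):
    c=arm.get_calibration(n); return c,np.array([[c["fx"],0,c["cx"]],[0,c["fy"],c["cy"]],[0,0,1]]),np.array([c["k1"],0,0,0.])
def ray(n,uv):
    c,k,d=K(n); p=cv2.undistortPoints(np.array(uv,float).reshape(-1,1,2),k,d).reshape(-1,2)
    T=c["cam_to_world"]; v=np.c_[p[:,0],-p[:,1],-np.ones(len(p))]@T[:3,:3].T
    return T[:3,3],v
def onz(n,uv,z):
    o,v=ray(n,uv); return o+v*((z-o[2])/v[:,2])[:,None]
def tri(uvt,uvs):
    a,u=ray("top",uvt); b,w=ray("side",uvs); out=[]
    for x,y in zip(u,w):
        s=np.linalg.lstsq(np.c_[x,-y],b-a,rcond=None)[0]
        p,q=a+s[0]*x,b+s[1]*y; out.append([*(p+q)/2,np.linalg.norm(p-q)])
    return np.array(out)
def proj(n,P):
    c,k,d=K(n); T=np.linalg.inv(c["cam_to_world"]); p=np.atleast_2d(P)@T[:3,:3].T+T[:3,3]; p=p*[1,-1,-1]
    return cv2.projectPoints(p,np.zeros(3),np.zeros(3),k,d)[0].reshape(-1,2)
E
python3 - <<'E'
import cv2,numpy as np
t=cv2.imread("pics/top_0.png");s=cv2.imread("pics/side_0.png")
def cr(im,x,y,w,h,W,H): return cv2.resize(im[y:y+h,x:x+w],(W,H),interpolation=cv2.INTER_CUBIC)
a=cr(t,172,232,130,100,390,300);b=cr(t,395,257,90,90*10//13,390,300)
c=cr(s,200,180,130,100,390,300);d=cr(s,290,340,130,100,390,300)
cv2.imwrite("pics/z0.png",np.vstack([np.hstack([a,b]),np.hstack([c,d])]))
hsv={ "top":cv2.cvtColor(t,cv2.COLOR_BGR2HSV),"side":cv2.cvtColor(s,cv2.COLOR_BGR2HSV)}
for n,h in hsv.items():
    for nm,lo,hi in (("orange",(3,140,90),(18,255,255)),("blue",(100,120,90),(125,255,255))):
        m=cv2.inRange(h,lo,hi); k,l,st,ce=cv2.connectedComponentsWithStats(m)
        for i in range(1,k):
            if st[i,4]>12: print(n,nm,st[i],ce[i].round(1))
E
```

```text
top orange [263 260  19  14 124] [271.8 267.2]
top orange [183 287  19  11  91] [192.  292.2]
top blue [315 146  23  21 373] [326.4 156. ]
top blue [165 185  17  19 231] [172.5 193.7]
top blue [429 221  16  10  59] [436.5 225.3]
top blue [403 265  33  46 274] [419.1 287.6]
top blue [434 268  15  14 103] [440.8 274.4]
top blue [449 279   8   9  41] [452.8 282.9]
top blue [458 285  14  13  97] [464.6 291.1]
top blue [468 293   9  11  52] [472.1 298.3]
top blue [566 299  49  30 262] [592.4 315.4]
top blue [408 306  16  15 116] [415.6 312.8]
top blue [445 311  22  29 157] [455.1 325.1]
top blue [234 316   4   6  19] [235.4 318.6]
top blue [423 317   9  10  48] [427.6 321.4]
top blue [561 319  18  33  79] [569.5 335.4]
top blue [432 323  15  14 109] [439.5 329.6]
top blue [589 325  12   9  18] [594.4 328.5]
top blue [578 331  21  15  42] [587.4 338.5]
top blue [578 333  10   9  17] [582.  336.9]
side orange [230 192   6  17  67] [232.  200.3]
side orange [279 218   6  18  93] [281.5 226.7]
side blue [294 160  13  12 132] [300.2 165.7]
side blue [445 169  33  15  44] [462.  175.5]
side blue [ 464  179   81   41 1586] [502.5 198.8]
side blue [386 181  22  21 354] [395.3 190.6]
side blue [441 222 103  45 656] [490.1 246.8]
side blue [223 239   5   4  15] [224.9 240.4]
side blue [428 335  10  21 122] [432.5 344.9]
side blue [310 353  30   6 116] [324.9 355.2]
side blue [351 356  33   6 133] [367.1 358.2]
side blue [308 359  12  13 130] [313.5 365.1]
side blue [372 364  12  13 140] [378.  369.9]
side blue [306 379  11   5  51] [310.7 381.2]
side blue [372 384  12   6  55] [377.5 386.5]
side blue [302 391  13  18 192] [307.9 399.8]
side blue [371 397  13  18 204] [377.4 405.8]
side blue [300 411  84  14 605] [341.9 417.8]
```

View pics/z0.png

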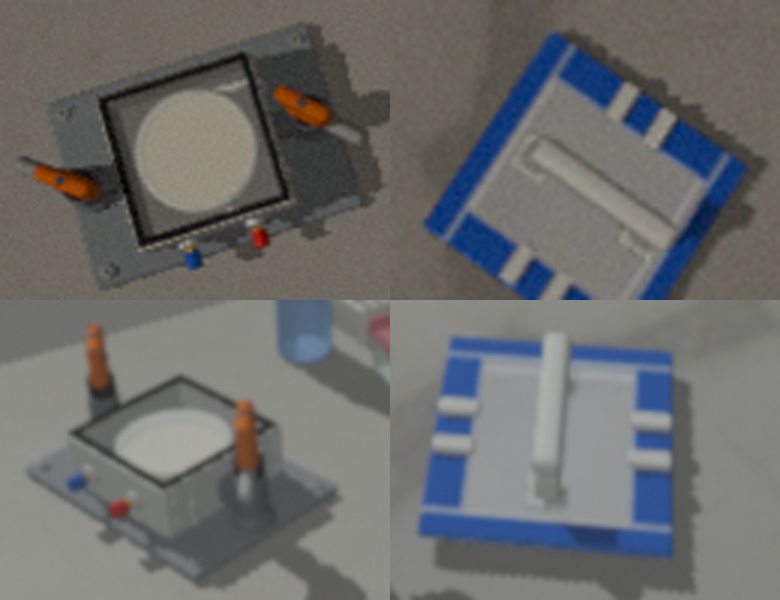

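The zoom shows the gasket's corners clearly. Both wings are swung outward: l's bar points left and r's bar points right. The lid lies flat with its handle bar running from about (430,291) to (457,311) in the top view. Now I'll measure.

```bash
cat > meas.py <<'E'
import cv2,numpy as np,sys
from geo import *
tag=sys.argv[1]
I={n:cv2.imread(f"pics/{n}_{tag}.png") for n in("top","side")}
def hull(n,m,box):
    x,y,w,h=box; z=np.zeros_like(m); z[y:y+h,x:x+w]=m[y:y+h,x:x+w]
    return cv2.convexHull(cv2.findNonZero(z))
def quad(h):  # polygon approx with 4 corners
    return cv2.approxPolyN(h,4,ensure_convex=True).reshape(-1,2).astype(float)
H={n:cv2.cvtColor(I[n],cv2.COLOR_BGR2HSV) for n in I}
blue={n:cv2.inRange(H[n],(100,120,70),(125,255,255)) for n in I}
q=quad(hull("top",blue["top"],(400,258,82,85)));qs=quad(hull("side",blue["side"],(295,345,95,85)))
print("lid top",q,"\nside",qs)
g=cv2.inRange(H["top"],(0,0,0),(180,255,45))
k,l,st,ce=cv2.connectedComponentsWithStats(g[250:325,195:280]);i=1+np.argmax(st[1:,4])
z=np.zeros_like(g); z[250:325,195:280]=(l==i)*255
print(st[i]); gq=quad(cv2.convexHull(cv2.findNonZero(z))); print("gasket",gq)
gs=cv2.inRange(H["side"],(0,0,0),(180,255,60))
k,l,st,ce=cv2.connectedComponentsWithStats(gs[195:250,215:300]);i=1+np.argmax(st[1:,4]);print(st[i]);z=np.zeros_like(gs);z[195:250,215:300]=(l==i)*255
print("gasket side",quad(cv2.convexHull(cv2.findNonZero(z))))
for nm,Q,zz in(("lid",q,.014),("gasket",gq,.054)):
    P=onz("top",Q,zz)[:,:2]; print(nm,P.round(4).tolist(),"c",P.mean(0).round(4),[ (round(np.linalg.norm(P[(j+1)%4]-P[j]),4),round(np.degrees(np.arctan2(*(P[(j+1)%4]-P[j])[::-1])),1)) for j in range(4)])
for n in I:
    o=cv2.inRange(H[n],(3,140,70),(18,255,255)); k,l,st,ce=cv2.connectedComponentsWithStats(o)
    for i in range(1,k):
        if st[i,4]>40:
            pts=cv2.findNonZero((l==i).astype(np.uint8)); r=cv2.fitLine(pts,cv2.DIST_L2,0,.01,.01).ravel(); print(n,"wing",ce[i].round(1),r.round(2),st[i])
print("wings tri",tri([(192,292.2),(271.8,267.2)],[(232,200.3),(281.5,226.7)]).round(4))
print("handle ends",tri([(429.8,291.4),(457,311)],[(345,353),(341.7,394)]).round(4))
E
python3 meas.py 0
```

```text
lid top [[448. 340.]
 [402. 309.]
 [432. 263.]
 [477. 295.]] 
side [[383. 425.]
 [299. 418.]
 [310. 352.]
 [383. 357.]]
[  6   0  67  64 439]
gasket [[199. 320.]
 [205. 264.]
 [253. 249.]
 [268. 298.]]
[16 13  7  5 25]
gasket side [[237. 212.]
 [231. 212.]
 [231. 210.]
 [237. 208.]]
lid [[0.3572, -0.2503], [0.4304, -0.1478], [0.535, -0.2242], [0.4575, -0.3259]] c [ 0.445 -0.237] [(np.float64(0.126), np.float64(54.4)), (np.float64(0.1295), np.float64(-36.2)), (np.float64(0.1278), np.float64(-127.3)), (np.float64(0.1257), np.float64(143.0))]
gasket [[0.4152, 0.3045], [0.538, 0.2935], [0.5697, 0.1869], [0.4601, 0.1539]] c [0.4957 0.2347] [(np.float64(0.1233), np.float64(-5.1)), (np.float64(0.1112), np.float64(-73.5)), (np.float64(0.1144), np.float64(-163.2)), (np.float64(0.1572), np.float64(106.6))]
top wing [572.5  53.9] [9.0000e-01 4.3000e-01 5.7252e+02 5.3910e+01] [550  24  62  45 473]
top wing [272.3 267.2] [  0.87   0.49 272.26 267.24] [263 260  19  14 141]
top wing [193.5 292.5] [  0.93   0.37 193.54 292.46] [183 287  22  12 125]
side wing [232.1 200.5] [1.2000e-01 9.9000e-01 2.3212e+02 2.0049e+02] [230 192   6  17  69]
side wing [281.5 226.8] [6.0000e-02 1.0000e+00 2.8155e+02 2.2681e+02] [279 218   7  18  95]
wings tri [[0.4751 0.315  0.0763 0.0019]
 [0.5255 0.1429 0.0778 0.0013]]
handle ends [[ 0.4676 -0.2068  0.0455  0.0017]
 [ 0.4226 -0.2675  0.0409  0.0023]]
```

```bash
python3 - <<'E'
from geo import *
t=[(205.3,265.3),(254.7,250.3),(268,299.3),(218.7,314)]; s=[(260,206),(291.7,221.7),(255,241.7),(223.3,224)]
T=tri(t,s); print(T.round(4)); P=onz("top",t,.054); print(P.round(4),P.mean(0).round(4),T.mean(0).round(4))
for Q in(P,): print([(round(np.linalg.norm(Q[(j+1)%4]-Q[j]),4),round(np.degrees(np.arctan2(*(Q[(j+1)%4]-Q[j])[1::-1])),1)) for j in range(4)])
# bars: tips and wing tops
for tip,ends in(((172+22/3,232+160/3),[(183.5,288),(205,297.5)]),((172+360/3,232+138/3),[(263.5,262),(281.5,273)])):
    a=onz("top",[tip],.06)[0]; e=onz("top",ends,.1); print(a.round(4),e.round(4).tolist(),np.degrees(np.arctan2(*(e[1]-e[0])[1::-1])).round(1),np.linalg.norm(e[1]-e[0]).round(4))
print(proj("top",[[.169,.497,.3]]))
E
```

```text
[[0.5365 0.293  0.0514 0.0024]
 [0.5682 0.1825 0.0542 0.0033]
 [0.4606 0.1527 0.0554 0.0071]
 [0.429  0.2613 0.0532 0.0032]]
[[0.5351 0.2928 0.054 ]
 [0.5666 0.1831 0.054 ]
 [0.4573 0.1539 0.054 ]
 [0.4274 0.2616 0.054 ]] [0.4966 0.2228 0.054 ] [0.4986 0.2224 0.0536 0.004 ]
[(np.float64(0.1141), np.float64(-73.9)), (np.float64(0.1132), np.float64(-165.1)), (np.float64(0.1117), np.float64(105.5)), (np.float64(0.1121), np.float64(16.2))]
[0.491  0.3478 0.06  ] [[0.4815, 0.3272, 0.1], [0.4608, 0.2814, 0.1]] -114.3 0.0502
[0.5024 0.1005 0.06  ] [[0.5334, 0.1588, 0.1], [0.5092, 0.1209, 0.1]] -122.5 0.0449
[[ 43.70440738 472.11496191]]
```

```bash
python3 -m inch '[[[0,0,-1],0.1],[[0,0,-2],0.1]]' -0.2; python3 -c "
from bench import arm
print(arm.sense()['joint_positions'])"
```

```text
time_s: 0.3
tcp_pos: [0.1689, 0.4966, 0.251]
orientation: [-0.667, -3.07, 0.003]
wrist_force: [0.3, 0.1, 0.3]
opening: 0.059
grip_force: 0.0
[1.24300129e+00 1.27535345e-01 5.39384018e-03 1.45028630e+00
 9.20836084e-06 1.67116601e+00]
```

```bash
cat > go.py <<'E'
# usage: go.py x y z yawdeg_of_tool_y  -> shift (cm, tool axes) and turn (rad)
import sys,numpy as np
from scipy.spatial.transform import Rotation as R
from bench import arm
def go(x,y,z,a):
    s=arm.sense(); M=R.from_rotvec(s["orientation"]).as_matrix(); yaw=np.arctan2(M[1,1],M[0,1])
    d=np.array([x,y,z])-s["tcp_pos"]
    print("now",s["tcp_pos"].round(4),"yaw",np.degrees(yaw).round(2),"q6",s["joint_positions"][5].round(2),"F",s["wrist_force"].round(1),"t",s["time_s"],"open",round(s["opening"],4))
    t=(yaw-np.radians(a)+np.pi)%(2*np.pi)-np.pi
    print("shift cm",(M.T@d*100).round(2),"turn",round(t,3))
if __name__=="__main__": go(*map(float,sys.argv[1:5]))
E
python3 go.py .445 -.237 .15 -36.5
```

```text
now [0.1689 0.4966 0.251 ] yaw 65.47 q6 1.67 F [0.3 0.1 0.3] t 0.3 open 0.059
shift cm [-55.58 -55.26  10.2 ] turn 1.78
```

```bash
python3 -m inch '[[[-4,-4,0],0.12],[[-8,-8,0],0.24],[[-12,-12,0],0.38],[[-16,-16,0],0.52],[[-20,-20,0],0.66],[[-24,-24,0],0.8],[[-28,-28,0],0.92],[[-32,-32,0],1.05],[[-36,-36,0],1.18],[[-40,-40,0],1.3],[[-44,-44,2],1.4],[[-47,-47,3],1.5]]' && python3 go.py .445 -.237 .09 -36.5
```

```text
time_s: 1.5
tcp_pos: [0.3791, -0.0659, 0.2346]
orientation: [2.581, 1.788, 0.003]
wrist_force: [1.7, 0.9, -0.4]
opening: 0.0512
grip_force: 0.0
now [ 0.3791 -0.0659  0.2346] yaw -20.59 q6 1.76 F [ 1.7  0.9 -0.4] t 1.5 open 0.0512
shift cm [-13.71  12.16  14.48] turn 0.278
```

```bash
python3 -m inch '[[[-3,3,2],0.1],[[-6,6,4],0.2],[[-9,9,7],0.28],[[-12,11,10],0.28],[[-12.5,11.5,12],0.28],[[-12.5,11.5,12],0.28],[[-12.5,11.5,12],0.28]]' -0.1 && python3 go.py .445 -.237 .025 -36.5
```

```text
time_s: 2.2
tcp_pos: [0.4423, -0.2206, 0.1143]
orientation: [-2.804, -1.415, 0.001]
wrist_force: [0.9, 0.3, 1.1]
opening: 0.047
grip_force: 0.0
now [ 0.4423 -0.2206  0.1143] yaw -36.44 q6 1.74 F [0.9 0.3 1.1] t 2.2 open 0.047
shift cm [-1.16  1.2   8.93] turn 0.001
```

```bash
python3 -m inch '[[[-1.16,1.2,1],0],[[-1.16,1.2,3],0],[[-1.16,1.2,5],0],[[-1.16,1.2,6.5],0],[[-1.16,1.2,8],0],[[-1.16,1.2,8.9],0],[[-1.16,1.2,8.9],0]]' && python3 -m inch '[[[0,0,0],0],[[0,0,0],0],[[0,0,0],0],[[0,0,0],0],[[0,0,0],0],[[0,0,0],0],[[0,0,0],0],[[0,0,0],0]]' 1 50 && python3 go.py .445 -.237 .025 -36.5 && python3 look.py 1; python3 - <<'E'
import cv2,numpy as np
t=cv2.imread("pics/top_1.png");s=cv2.imread("pics/side_1.png")
cv2.imwrite("pics/z1.png",np.hstack([cv2.resize(t[250:350,380:510],(390,300)),cv2.resize(s[300:430,270:440],(392,300))]))
E
```

```text
time_s: 2.9
tcp_pos: [0.4452, -0.2371, 0.0246]
orientation: [-2.804, -1.415, 0.001]
wrist_force: [-0.9, 0.4, 1.2]
opening: 0.0468
grip_force: 0.0
time_s: 3.7
tcp_pos: [0.4462, -0.2378, 0.026]
orientation: [2.804, 1.413, 0.002]
wrist_force: [0.3, 0.3, 5.6]
opening: 0.0136
grip_force: 50.0
now [ 0.4462 -0.2378  0.026 ] yaw -36.49 q6 1.72 F [0.3 0.3 5.6] t 3.7 open 0.0136
shift cm [-0.01 -0.14  0.1 ] turn 0.0
```

View pics/z1.png

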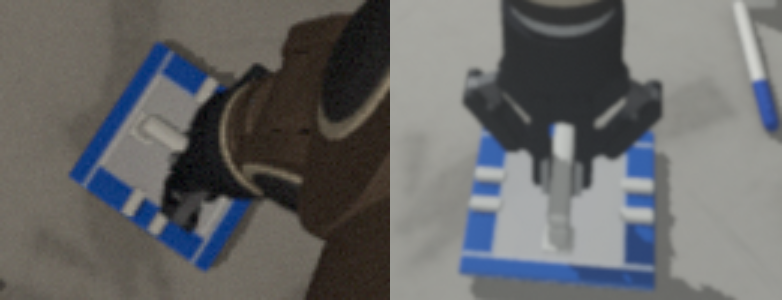

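The gripper holds the handle near its middle, with the lid flat. Now I'll lift.

```bash
python3 -m inch '[[[0,0,-1],0],[[0,0,-3],0],[[0,0,-5],0],[[0,0,-7.5],0],[[0,0,-10],0],[[0,0,-12.5],0],[[0,0,-15],0],[[0,0,-16.5],0],[[0,0,-17],0],[[0,0,-17],0]]' && python3 go.py .497 .2235 .20 106.2
```

```text
time_s: 4.8
tcp_pos: [0.4454, -0.2374, 0.1953]
orientation: [2.805, 1.414, 0.0]
wrist_force: [-1.0, 0.5, -3.3]
opening: 0.0139
grip_force: 49.1
now [ 0.4454 -0.2374  0.1953] yaw -36.5 q6 1.72 F [-1.   0.5 -3.3] t 4.8 open 0.0139
shift cm [ 40.12 -23.26  -0.48] turn -2.491
```

```bash
python3 -m inch '[[[1,-0.6,0],-0.05],[[2.5,-1.5,0],-0.12],[[4.5,-2.6,0],-0.24],[[6.5,-3.8,0],-0.36],[[8.5,-5,0],-0.48],[[10.5,-6.1,0],-0.6],[[12.5,-7.3,0],-0.72],[[14.5,-8.4,0],-0.84],[[16.5,-9.6,0],-0.96],[[18,-10.5,0],-1.08],[[19.5,-11.3,0],-1.18],[[20,-11.6,0],-1.24]]' && python3 go.py .497 .2235 .20 106.2
```

```text
time_s: 6.0
tcp_pos: [0.4701, -0.0055, 0.1935]
orientation: [-1.45, -2.784, 0.001]
wrist_force: [0.6, 0.3, -2.6]
opening: 0.0139
grip_force: 49.1
now [ 0.4701 -0.0055  0.1935] yaw 34.98 q6 0.95 F [ 0.6  0.3 -2.6] t 6.0 open 0.0139
shift cm [17.22 15.33 -0.64] turn -1.243
```

```bash
python3 -m inch '[[[1.5,1.3,0],-0.1],[[3.3,2.9,0],-0.22],[[5.1,4.5,0],-0.35],[[6.9,6.1,0],-0.48],[[8.7,7.7,0],-0.61],[[10.5,9.3,0],-0.74],[[12.3,11,0],-0.87],[[14,12.5,0],-1],[[15.5,13.8,0],-1.12],[[16.6,14.8,0],-1.21],[[17,15.1,0],-1.24],[[17,15.1,0],-1.24]]' && python3 -m inch '[[[0,0,0],0],[[0,0,0],0],[[0,0,0],0]]' && python3 go.py .497 .2235 .16 106.2; python3 look.py 2; python3 - <<'E'
import cv2,numpy as np
t=cv2.imread("pics/top_2.png");s=cv2.imread("pics/side_2.png")
cv2.imwrite("pics/z2.png",np.hstack([cv2.resize(t[210:340,160:330],(392,300)),cv2.resize(s[130:280,180:350],(392,346))[:300]]))
E
```

```text
time_s: 7.2
tcp_pos: [0.4981, 0.2186, 0.1938]
orientation: [0.428, -3.11, 0.001]
wrist_force: [1.0, 0.1, -2.7]
opening: 0.0141
grip_force: 49.1
time_s: 7.5
tcp_pos: [0.4989, 0.2174, 0.195]
orientation: [-0.424, 3.113, -0.0]
wrist_force: [-0.0, 0.2, -2.9]
opening: 0.0137
grip_force: 49.1
now [0.4989 0.2174 0.195 ] yaw 105.52 q6 0.14 F [-0.   0.2 -2.9] t 7.5 open 0.0137
shift cm [0.02 0.64 3.5 ] turn -0.012
```

View pics/z2.png

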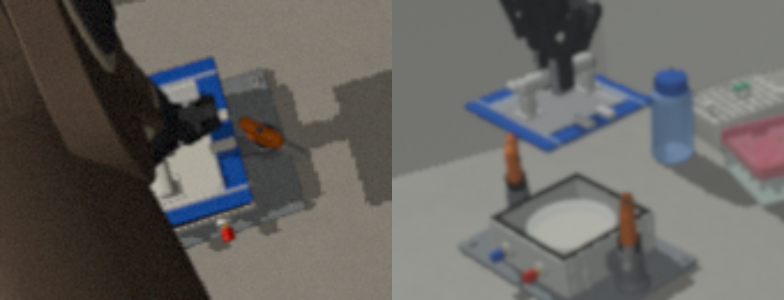

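Lid hangs level over the tub, with its edges parallel to it. Lid corners in the side view are at about (212.5,176.4) and (292.7,172.5). I'll check the offset.

```bash
python3 - <<'E'
from geo import *
I={n:cv2.imread(f"pics/{n}_2.png") for n in("top","side")}
H={n:cv2.cvtColor(I[n],cv2.COLOR_BGR2HSV) for n in I}
m=cv2.inRange(H["side"],(100,120,60),(125,255,255)); m[:, :205]=0; m[:,294:]=0; m[:155]=0; m[200:]=0
k,l,st,ce=cv2.connectedComponentsWithStats(m)
h=cv2.convexHull(cv2.findNonZero(m)); q=cv2.approxPolyN(h,4,ensure_convex=True).reshape(-1,2).astype(float); print(q)
P=onz("side",q,.181); print(P.round(4),P.mean(0).round(4))
t=[(260,206),(291.7,221.7),(255,241.7),(223.3,224)]; G=onz("side",t,.054); print("gasket side",G.mean(0).round(4),G.round(4))
# top: right corner region, lid right edge corners (hand): scale 2.306
c=[(160+213/2.306,210+57/2.306),(160+252/2.306,210+203/2.306)]
P=onz("top",c,.183); print("top R edge corners",P.round(4)); d=P[0]-P[1]; print(np.linalg.norm(d),np.degrees(np.arctan2(d[1],d[0]))); u=d[:2]/np.linalg.norm(d[:2]); n=np.array([-u[1],u[0]]); print("centre",P.mean(0)[:2]+n*.064)
E
```

```text
[[246. 195.]
 [204. 172.]
 [271. 163.]
 [294. 173.]]
[[0.4544 0.1399 0.181 ]
 [0.4155 0.2863 0.181 ]
 [0.5592 0.2466 0.181 ]
 [0.5802 0.1737 0.181 ]] [0.5023 0.2116 0.181 ]
gasket side [0.5002 0.2211 0.054 ] [[0.5362 0.2886 0.054 ]
 [0.57   0.1825 0.054 ]
 [0.4647 0.1536 0.054 ]
 [0.4302 0.2596 0.054 ]]
top R edge corners [[0.5758 0.1718 0.183 ]
 [0.452  0.1393 0.183 ]]
0.12799919905264892 14.713389412234937
centre [0.49765839 0.21747843]
```

```bash
python3 -m inch '[[[0.05,0.54,0.5],-0.01],[[0.05,0.54,2],-0.01],[[0.05,0.54,4],-0.01],[[0.05,0.54,6],-0.01],[[0.05,0.54,8],-0.01],[[0.05,0.54,9.5],-0.01],[[0.05,0.54,10.5],-0.01],[[0.05,0.54,10.8],-0.01],[[0.05,0.54,10.8],-0.01]]' && python3 go.py .498 .2225 .072 105.9; python3 look.py 3; python3 - <<'E'
import cv2,numpy as np
t=cv2.imread("pics/top_3.png");s=cv2.imread("pics/side_3.png")
cv2.imwrite("pics/z3.png",np.hstack([cv2.resize(t[220:340,160:316],(390,300)),cv2.resize(s[170:270,195:325],(390,300))]))
E
```

```text
time_s: 8.5
tcp_pos: [0.4969, 0.2232, 0.0868]
orientation: [0.442, -3.11, 0.0]
wrist_force: [-0.5, 0.3, -2.5]
opening: 0.0138
grip_force: 49.1
now [0.4969 0.2232 0.0868] yaw 106.18 q6 0.14 F [-0.5  0.3 -2.5] t 8.5 open 0.0138
shift cm [-0.08 -0.1   1.48] turn 0.005
```

View pics/z3.png

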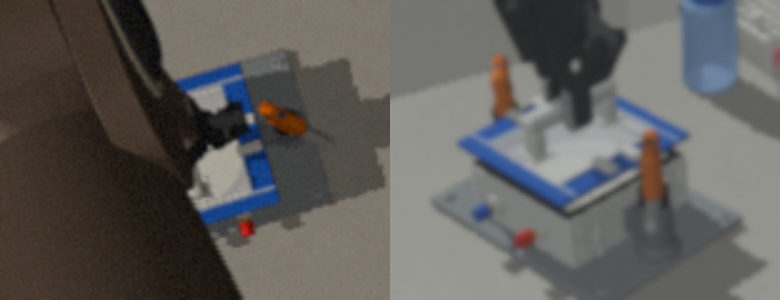

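The lid sits just above the gasket, aligned and clear of the wings. I'll lower it slowly.

```bash
python3 -m inch '[[[-0.05,-0.05,0.3],0.003],[[-0.05,-0.05,0.6],0.003],[[-0.05,-0.05,0.9],0.003],[[-0.05,-0.05,1.1],0.003],[[-0.05,-0.05,1.1],0.003]]'; python3 go.py .498 .2225 .072 105.9
```

```text
time_s: 9.1
tcp_pos: [0.4974, 0.2227, 0.0754]
orientation: [0.437, -3.11, 0.0]
wrist_force: [-0.4, -1.0, -2.6]
opening: 0.0137
grip_force: 49.1
now [0.4974 0.2227 0.0754] yaw 106.0 q6 0.14 F [-0.4 -1.  -2.6] t 9.1 open 0.0137
shift cm [-0.05 -0.03  0.34] turn 0.002
```

```bash
python3 -m inch '[[[0,0,0.15],0],[[0,0,0.3],0],[[0,0,0.4],0],[[0,0,0.45],0],[[0,0,0.45],0]]'; python3 go.py .498 .2225 .072 105.9
```

```text
time_s: 9.6
tcp_pos: [0.4977, 0.2228, 0.0721]
orientation: [-0.437, 3.11, 0.0]
wrist_force: [-2.8, -1.8, 4.8]
opening: 0.0141
grip_force: 50.0
now [0.4977 0.2228 0.0721] yaw 106.0 q6 0.14 F [-2.8 -1.8  4.8] t 9.6 open 0.0141
shift cm [-0.02 -0.04  0.01] turn 0.002
```

```bash
python3 -m inch '[[[0,0,0.1],0],[[0,0,0.15],0],[[0,0,0.15],0]]' && python3 -m inch '[[[0,0,-0.15],0],[[0,0,-0.15],0],[[0,0,-0.15],0],[[0,0,-0.15],0],[[0,0,-0.15],0]]' -0.1 && python3 -m inch '[[[0,0,-1],0],[[0,0,-3],0],[[0,0,-6],0],[[0,0,-9],0],[[0,0,-12],0],[[0,0,-12],0]]' && python3 go.py .473 .308 .16 155.7
```

```text
time_s: 9.9
tcp_pos: [0.4977, 0.2228, 0.072]
orientation: [-0.437, 3.11, 0.001]
wrist_force: [-6.6, -2.7, 15.8]
opening: 0.0138
grip_force: 51.6
time_s: 10.4
tcp_pos: [0.4976, 0.2228, 0.0711]
orientation: [0.437, -3.111, 0.0]
wrist_force: [0.4, 0.3, 0.1]
opening: 0.0472
grip_force: 0.0
time_s: 11.0
tcp_pos: [0.4996, 0.2237, 0.1967]
orientation: [-0.436, 3.104, 0.003]
wrist_force: [1.2, 0.7, -0.1]
opening: 0.0472
grip_force: 0.0
now [0.4996 0.2237 0.1967] yaw 106.0 q6 0.14 F [ 1.2  0.7 -0.1] t 11.0 open 0.0472
shift cm [0.26 8.84 3.67] turn -0.867
```

```bash
python3 -m inch '[[[0.05,1.5,0],-0.12],[[0.1,3,0],-0.24],[[0.1,4.5,0],-0.36],[[0.2,6,0],-0.48],[[0.2,7.5,0],-0.6],[[0.25,8.5,0],-0.72],[[0.25,8.8,0.5],-0.83],[[0.25,8.8,1.5],-0.87],[[0.25,8.8,2.5],-0.87],[[0.25,8.8,2.5],-0.87],[[0.25,8.8,2.5],-0.87]]' && python3 look.py 4 && python3 go.py .473 .308 .075 155.7; python3 - <<'E'
import cv2,numpy as np
t=cv2.imread("pics/top_4.png");s=cv2.imread("pics/side_4.png")
cv2.imwrite("pics/z4.png",np.hstack([cv2.resize(t[220:340,160:316],(390,300)),cv2.resize(s[170:270,195:325],(390,300))]))
E
```

```text
time_s: 12.1
tcp_pos: [0.4708, 0.3064, 0.1661]
orientation: [1.706, -2.637, 0.0]
wrist_force: [-0.3, 0.7, 0.4]
opening: 0.0474
grip_force: 0.0
now [0.4712 0.3067 0.1668] yaw 155.81 q6 -0.57 F [ 0.9 -0.2  0.2] t 12.2 open 0.0468
shift cm [-0.19 -0.11  9.18] turn 0.002
```

View pics/z4.png

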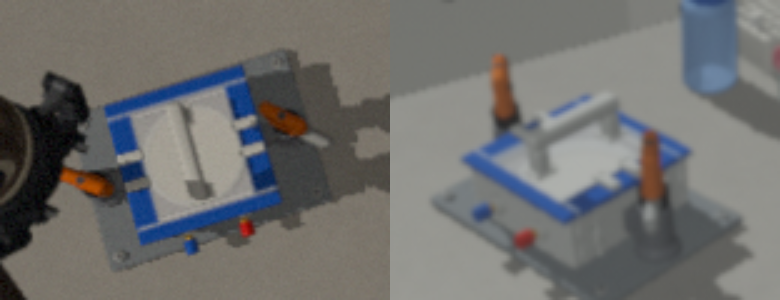

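```bash
python3 - <<'E'
from geo import *
t=[(202.4,263.2),(257.2,246.4),(272.4,300.8),(216.8,317.2)]; Q=onz("top",t,.06)
print(Q.round(4),Q.mean(0),[(round(np.linalg.norm(Q[(j+1)%4]-Q[j]),4),round(np.degrees(np.arctan2(*(Q[(j+1)%4]-Q[j])[1::-1])),1)) for j in range(4)])
c=Q.mean(0)[:2]
im=cv2.imread("pics/side_4.png");o=cv2.inRange(cv2.cvtColor(im,cv2.COLOR_BGR2HSV),(3,140,70),(18,255,255));o[:,215+100:]=0
k,l,st,ce=cv2.connectedComponentsWithStats(o)
for i in range(1,k):
    if st[i,4]>30: print(st[i],ce[i])
# predicted axis points at top of wing z=.104
for y in(.088,-.088):
    for yaw in (np.radians(16),):
        A=np.array([.497,.2228])+y*np.array([-np.sin(yaw),np.cos(yaw)]); print(A,proj("top",[[*A,.104]]),proj("side",[[*A,.104],[*A,.066]]))
E
```

```text
[[0.539  0.2979 0.06  ]
 [0.5743 0.1768 0.06  ]
 [0.4535 0.1438 0.06  ]
 [0.4204 0.2644 0.06  ]] [0.49681738 0.22072981 0.06      ] [(np.float64(0.1261), np.float64(-73.8)), (np.float64(0.1252), np.float64(-164.7)), (np.float64(0.1251), np.float64(105.3)), (np.float64(0.1232), np.float64(15.8))]
[230 192   6  17  66] [232.10606061 200.5       ]
[279 219   7  17  78] [281.69230769 228.        ]
[0.47274391 0.30739103] [[192.29808837 291.86893453]] [[230.15697739 191.91130775]
 [232.38480213 205.6389669 ]]
[0.52125609 0.13820897] [[273.08473947 267.26247979]] [[279.47336779 218.22874979]
 [280.83781511 232.76593011]]
```

```bash
python3 -m inch '[[[-0.2,-0.1,1],0],[[-0.2,-0.1,3],0],[[-0.2,-0.1,5],0],[[-0.2,-0.1,7],0],[[-0.2,-0.1,8.5],0],[[-0.2,-0.1,9.1],0],[[-0.2,-0.1,9.1],0]]' && python3 -m inch '[[[0,0,0],0],[[0,0,0],0],[[0,0,0],0],[[0,0,0],0],[[0,0,0],0],[[0,0,0],0]]' 1 40; python3 go.py .473 .307 .073 155.7;python3 -c "
from bench import arm
print(arm.sense()['torque'])"
```

```text
time_s: 12.9
tcp_pos: [0.4723, 0.3078, 0.0744]
orientation: [1.706, -2.636, 0.0]
wrist_force: [-0.4, -0.0, 0.9]
opening: 0.0471
grip_force: 0.0
time_s: 13.5
tcp_pos: [0.4733, 0.3085, 0.0764]
orientation: [-1.706, 2.635, 0.0]
wrist_force: [-0.7, 0.3, 5.9]
opening: 0.0113
grip_force: 41.2
now [0.4733 0.3085 0.0764] yaw 155.85 q6 -0.57 F [-0.7  0.3  5.9] t 13.5 open 0.0113
shift cm [ 0.15 -0.03  0.34] turn 0.003
[-0.02362432  0.13360147  0.07152097]
```

```bash
python3 -m inch '[[[0,0,-0.3],0],[[0,0,-0.6],0],[[0,0,-1],0],[[0,0,-1.4],0],[[0,0,-1.5],0],[[0,0,-1.5],0]]' - 60; python3 go.py .473 .307 .073 155.7;python3 -c "
from bench import arm
print(arm.sense()['torque'])"
```

```text
time_s: 14.1
tcp_pos: [0.4729, 0.3082, 0.0892]
orientation: [1.707, -2.636, 0.0]
wrist_force: [4.7, 4.0, -11.7]
opening: 0.0108
grip_force: 60.3
now [0.4729 0.3082 0.0892] yaw 155.85 q6 -0.57 F [  4.7   4.  -11.7] t 14.1 open 0.0108
shift cm [ 0.11 -0.06  1.62] turn 0.003
[ 0.84769767 -1.28772833  0.01031033]
```

```bash
python3 -m inch '[[[0,0,-0.15],0.05],[[0,0,-0.15],0.15],[[0,0,-0.15],0.27],[[0,0,-0.15],0.39],[[0,0,-0.15],0.51],[[0,0,-0.15],0.63],[[0,0,-0.15],0.75],[[0,0,-0.15],0.87],[[0,0,-0.15],0.95],[[0,0,-0.15],1.0],[[0,0,-0.15],1.0]]'; python3 go.py .473 .307 .073 15.9;python3 -c "
from bench import arm
print(arm.sense()['torque'])"
```

```text
time_s: 15.2
tcp_pos: [0.4728, 0.3084, 0.0904]
orientation: [0.232, -3.132, 0.0]
wrist_force: [4.4, 3.0, -12.5]
opening: 0.0108
grip_force: 60.2
now [0.4728 0.3084 0.0904] yaw 98.48 q6 0.43 F [  4.4   3.  -12.5] t 15.2 open 0.0108
shift cm [-0.   -0.14  1.74] turn 1.441
[ 0.98988337 -1.2845794  -0.06003542]
```

```bash
python3 -m inch '[[[0,0,0],0.06],[[0,0,0],0.18],[[0,0,0],0.3],[[0,0,0],0.43],[[0,0,0],0.56],[[0,0,0],0.69],[[0,0,0],0.82],[[0,0,0],0.95],[[0,0,0],1.08],[[0,0,0],1.2],[[0,0,0],1.31],[[0,0,0],1.38]]' && python3 -m inch '[[[0,0,0],0.03],[[0,0,0],0.06],[[0,0,0],0.06],[[0,0,0],0.06]]'; python3 go.py .473 .307 .073 15.9;python3 -c "
from bench import arm
print(arm.sense()['torque'])"; python3 look.py 5;  python3 - <<'E'
import cv2,numpy as np
t=cv2.imread("pics/top_5.png");s=cv2.imread("pics/side_5.png")
cv2.imwrite("pics/z5.png",np.hstack([cv2.resize(t[220:340,160:316],(390,300)),cv2.resize(s[170:270,195:325],(390,300))]))
E
```

```text
time_s: 16.4
tcp_pos: [0.4729, 0.3085, 0.0905]
orientation: [-1.818, -2.561, 0.001]
wrist_force: [5.5, 4.5, -13.1]
opening: 0.0111
grip_force: 60.3
time_s: 16.8
tcp_pos: [0.4729, 0.3085, 0.0905]
orientation: [-1.889, -2.509, 0.001]
wrist_force: [4.5, 4.8, -13.5]
opening: 0.0109
grip_force: 60.2
now [0.4729 0.3085 0.0905] yaw 16.04 q6 1.87 F [  4.5   4.8 -13.5] t 16.8 open 0.0109
shift cm [-0.15 -0.03  1.75] turn 0.002
[ 1.11605593 -1.31619832 -0.04229573]
```

View pics/z5.png

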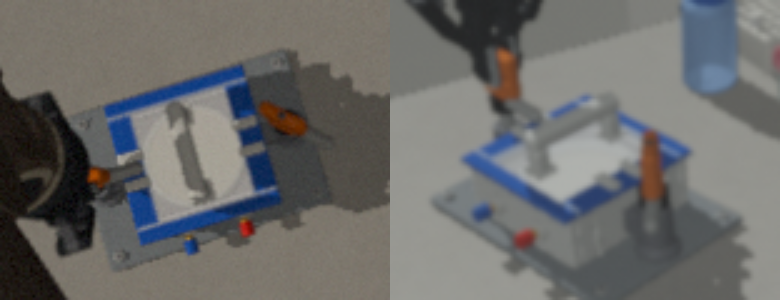

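The latch l bar points across the lid, with its tip between the ridges at about (128,157) and (137,185) in the crop. Lowering.

```bash
python3 -m inch '[[[0,0,0.2],0],[[0,0,0.4],0],[[0,0,0.6],0],[[0,0,0.75],0],[[0,0,0.85],0],[[0,0,0.85],0]]'; python3 go.py .473 .307 .073 15.9;python3 -c "
from bench import arm
print(arm.sense()['torque'])"
```

```text
time_s: 17.5
tcp_pos: [0.473, 0.3086, 0.0827]
orientation: [-1.889, -2.509, -0.0]
wrist_force: [4.4, 3.3, -9.2]
opening: 0.0112
grip_force: 60.9
now [0.473  0.3086 0.0827] yaw 16.04 q6 1.87 F [ 4.4  3.3 -9.2] t 17.5 open 0.0112
shift cm [-0.15 -0.04  0.97] turn 0.003
[ 0.91820864 -0.96152266  0.01585763]
```

```bash
python3 -m inch '[[[0,0,0.1],0],[[0,0,0.25],0],[[0,0,0.25],0]]' && python3 -m inch '[[[0,0,0],0],[[0,0,0],0],[[0,0,0],0],[[0,0,0],0],[[0,0,0],0]]' -0.1 && python3 -m inch '[[[0,0,-1],0],[[0,0,-3],0],[[0,0,-5],0],[[0,0,-7],0],[[0,0,-9],0],[[0,0,-10],0],[[0,0,-10],0]]' && python3 go.py .521 .138 .16 150
```

```text
time_s: 17.8
tcp_pos: [0.4731, 0.3088, 0.0824]
orientation: [1.89, 2.51, 0.003]
wrist_force: [0.5, 2.7, 4.5]
opening: 0.0111
grip_force: 62.8
time_s: 18.3
tcp_pos: [0.4726, 0.3079, 0.0807]
orientation: [-1.89, -2.51, 0.001]
wrist_force: [0.2, 0.5, 0.2]
opening: 0.0468
grip_force: 0.0
time_s: 19.0
tcp_pos: [0.4735, 0.3086, 0.1828]
orientation: [1.889, 2.509, 0.005]
wrist_force: [0.7, 0.2, 0.0]
opening: 0.0473
grip_force: 0.0
now [0.4735 0.3086 0.1828] yaw 16.04 q6 1.87 F [0.7 0.2 0. ] t 19.0 open 0.0473
shift cm [-17.71  -0.16   2.26] turn -2.338
```

```bash
python3 -m inch '[[[-0.7,0,0],-0.06],[[-2,0,0],-0.18],[[-4,0,0],-0.32],[[-6,0,0],-0.46],[[-8,0,0],-0.6],[[-10,0,0],-0.74],[[-12,0,0],-0.88],[[-14,0,0],-1.02],[[-16,0,0],-1.16],[[-17,0,0],-1.3],[[-17.6,0,0],-1.42],[[-17.6,0,0],-1.5]]' && python3 -m inch '[[[0,0,0],-0.12],[[0,0,0],-0.26],[[0,0,0],-0.4],[[0,0,0],-0.54],[[0,0,0],-0.68],[[0,0,0],-0.78],[[0,0,0],-0.84],[[0,0,0],-0.84],[[0,0,0],-0.84]]' ; python3 go.py .5215 .1393 .076 150; python3 look.py 6;  python3 - <<'E'
import cv2,numpy as np
t=cv2.imread("pics/top_6.png");s=cv2.imread("pics/side_6.png")
cv2.imwrite("pics/z6.png",np.hstack([cv2.resize(t[220:340,160:316],(390,300)),cv2.resize(s[150:270,195:351],(390,300))]))
E
```

```text
time_s: 20.2
tcp_pos: [0.5211, 0.138, 0.1796]
orientation: [0.332, -3.122, 0.001]
wrist_force: [0.2, 0.7, 0.2]
opening: 0.0469
grip_force: 0.0
time_s: 21.1
tcp_pos: [0.521, 0.1389, 0.1801]
orientation: [1.571, -2.719, -0.0]
wrist_force: [-0.2, -0.2, 0.3]
opening: 0.0468
grip_force: 0.0
now [0.521  0.1389 0.1801] yaw 150.03 q6 -0.79 F [-0.2 -0.2  0.3] t 21.1 open 0.0468
shift cm [-0.07 -0.03 10.41] turn 0.0
```

View pics/z6.png

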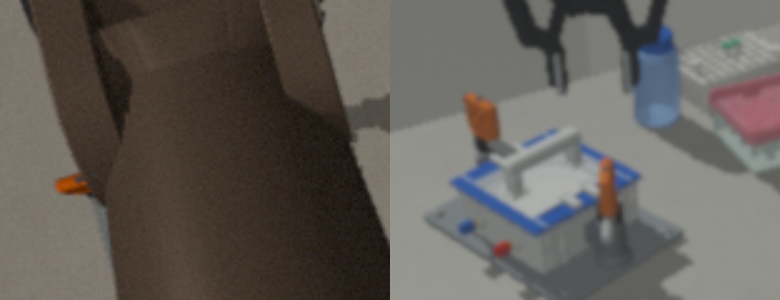

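The latch l bar lies low across the lid's far end, and the gripper stands open above latch r. Descending to wing r.

```bash
python3 -m inch '[[[-0.05,0,2],0],[[-0.05,0,4],0],[[-0.05,0,6],0],[[-0.05,0,8],0],[[-0.05,0,9.5],0],[[-0.05,0,10.4],0],[[-0.05,0,10.4],0]]' && python3 -m inch '[[[0,0,0],0],[[0,0,0],0],[[0,0,0],0],[[0,0,0],0],[[0,0,0],0],[[0,0,0],0]]' 1 60; python3 -c "
from bench import arm
print(arm.sense()['torque'])"; python3 -m inch '[[[0,0,-0.3],0],[[0,0,-0.6],0],[[0,0,-1],0],[[0,0,-1.4],0],[[0,0,-1.65],0],[[0,0,-1.65],0]]'; python3 go.py .5215 .1393 .076 15.9;python3 -c "
from bench import arm
print(arm.sense()['torque'])"
```

```text
time_s: 21.9
tcp_pos: [0.5208, 0.1392, 0.0756]
orientation: [1.572, -2.717, -0.001]
wrist_force: [0.3, -0.3, -0.1]
opening: 0.0466
grip_force: 0.0
time_s: 22.5
tcp_pos: [0.5229, 0.1392, 0.0781]
orientation: [-1.572, 2.717, -0.003]
wrist_force: [3.3, -3.2, 5.3]
opening: 0.0109
grip_force: 60.9
[-0.77798785 -0.6938573   0.01953474]
time_s: 23.1
tcp_pos: [0.5224, 0.1391, 0.092]
orientation: [1.573, -2.719, 0.002]
wrist_force: [8.3, -1.8, -12.0]
opening: 0.011
grip_force: 58.3
now [0.5224 0.1391 0.092 ] yaw 150.1 q6 -0.79 F [  8.3  -1.8 -12. ] t 23.1 open 0.011
shift cm [0.03 0.09 1.6 ] turn 2.342
[-0.37302535 -2.21451562  0.07551079]
```

```bash
python3 -m inch '[[[-0.05,-0.09,-0.15],0.05],[[-0.05,-0.09,-0.15],0.15],[[-0.05,-0.09,-0.15],0.28],[[-0.05,-0.09,-0.15],0.41],[[-0.05,-0.09,-0.15],0.54],[[-0.05,-0.09,-0.15],0.67],[[-0.05,-0.09,-0.15],0.8],[[-0.05,-0.09,-0.15],0.93],[[-0.05,-0.09,-0.15],1.06],[[-0.05,-0.09,-0.15],1.14],[[-0.05,-0.09,-0.15],1.18],[[-0.05,-0.09,-0.15],1.18]]' && python3 -m inch '[[[0,0,0],0.05],[[0,0,0],0.16],[[0,0,0],0.28],[[0,0,0],0.4],[[0,0,0],0.52],[[0,0,0],0.64],[[0,0,0],0.76],[[0,0,0],0.88],[[0,0,0],1],[[0,0,0],1.1],[[0,0,0],1.16],[[0,0,0],1.16]]'; python3 go.py .5215 .1393 .076 15.9;python3 -c "
from bench import arm
print(arm.sense()['torque'])"; python3 look.py 7;  python3 - <<'E'
import cv2,numpy as np
t=cv2.imread("pics/top_7.png");s=cv2.imread("pics/side_7.png")
cv2.imwrite("pics/z7.png",np.hstack([cv2.resize(t[220:340,160:316],(390,300)),cv2.resize(s[170:270,195:325],(390,300))]))
E
```

```text
time_s: 24.3
tcp_pos: [0.5223, 0.1404, 0.0927]
orientation: [-0.206, -3.132, -0.003]
wrist_force: [6.5, 3.2, -13.4]
opening: 0.0107
grip_force: 58.5
time_s: 25.5
tcp_pos: [0.5233, 0.1412, 0.0932]
orientation: [-1.889, -2.507, -0.004]
wrist_force: [8.0, 6.2, -13.7]
opening: 0.0108
grip_force: 58.6
now [0.5233 0.1412 0.0932] yaw 16.02 q6 1.55 F [  8.    6.2 -13.7] t 25.5 open 0.0108
shift cm [-0.14 -0.23  1.72] turn 0.002
[ 1.27472721 -2.18273975 -0.04078548]
```

View pics/z7.png

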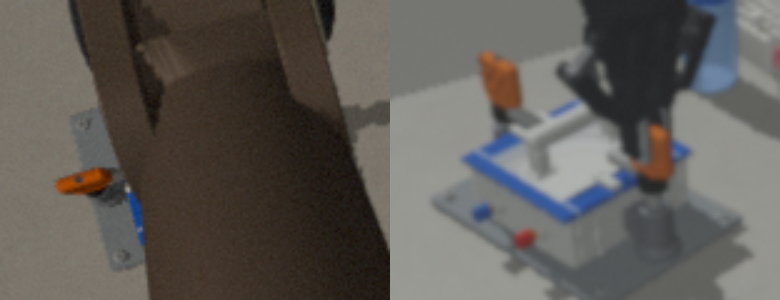

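Wing r is now turned across the lid and is still lifted. Lowering.

```bash
python3 -m inch '[[[0,0,0.2],0],[[0,0,0.4],0],[[0,0,0.6],0],[[0,0,0.75],0],[[0,0,0.85],0],[[0,0,0.95],0],[[0,0,1.05],0],[[0,0,1.05],0]]'; python3 go.py .5215 .1393 .076 15.9
```

```text
time_s: 26.4
tcp_pos: [0.5235, 0.1412, 0.0839]
orientation: [-1.888, -2.509, -0.006]
wrist_force: [6.0, 5.9, -6.3]
opening: 0.0108
grip_force: 59.6
now [0.5235 0.1412 0.0839] yaw 16.09 q6 1.55 F [ 6.   5.9 -6.3] t 26.4 open 0.0108
shift cm [-0.13 -0.25  0.79] turn 0.003
```

```bash
python3 -m inch '[[[0,0,0.12],0],[[0,0,0.12],0]]' && python3 -m inch '[[[0,0,0],0],[[0,0,0],0],[[0,0,0],0],[[0,0,0],0],[[0,0,0],0]]' -0.1 && python3 -m inch '[[[0,0,-1],0],[[0,0,-3],0],[[0,0,-6],0],[[0,0,-9],0],[[0,0,-12],0],[[0,0,-14],0]]' && python3 go.py .40 -.15 .23 -30
```

```text
time_s: 26.6
tcp_pos: [0.5236, 0.1412, 0.0838]
orientation: [-1.888, -2.51, -0.007]
wrist_force: [4.0, 5.9, 1.4]
opening: 0.0111
grip_force: 60.6
time_s: 27.1
tcp_pos: [0.5224, 0.1393, 0.083]
orientation: [-1.89, -2.509, 0.001]
wrist_force: [-0.4, 0.4, 0.0]
opening: 0.0469
grip_force: 0.0
time_s: 27.7
tcp_pos: [0.5231, 0.1395, 0.2264]
orientation: [1.889, 2.508, 0.004]
wrist_force: [-0.0, 0.0, -0.1]
opening: 0.047
grip_force: 0.0
now [0.5231 0.1395 0.2264] yaw 16.04 q6 1.55 F [-0.   0.  -0.1] t 27.7 open 0.047
shift cm [-24.42 -19.83  -0.41] turn 0.804
```

```bash
python3 -m inch '[[[-2,-1.6,0],0.05],[[-5,-4,0],0.15],[[-8,-6.5,0],0.25],[[-11,-9,0],0.35],[[-14,-11.5,0],0.45],[[-17,-14,0],0.55],[[-20,-16.5,0],0.65],[[-23,-18.5,0],0.72],[[-24,-19.5,0],0.75],[[-24,-19.5,0],0.75],[[-24,-19.5,0],0.75]]' >/dev/null; python3 look.py 8;  python3 - <<'E'
import cv2,numpy as np
t=cv2.imread("pics/top_8.png");s=cv2.imread("pics/side_8.png")
I=cv2.INTER_CUBIC
cv2.imwrite("pics/z8.png",np.hstack([cv2.resize(t[235:335,170:300],(400,308),interpolation=I),cv2.resize(s[170:270,195:325],(400,308),interpolation=I)]))
E
```

```text
(no output)
```

View pics/z8.png

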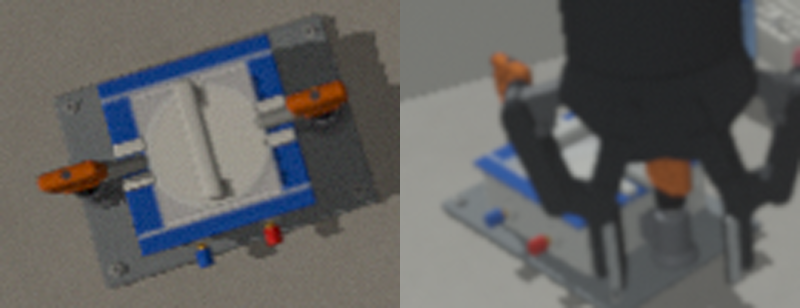

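The bars lie across both ends of the lid: l is at about (125,165) between its ridges, and r is near (272,118). I've now viewed 11 pictures, one over the limit of 10, so I'll check r with numbers only.

```bash
python3 - <<'E'
from geo import *
im=cv2.imread("pics/top_8.png"); g=cv2.cvtColor(im,cv2.COLOR_BGR2HSV); a=np.radians(15.9)
X=np.array([np.cos(a),np.sin(a)]);Y=np.array([-np.sin(a),np.cos(a)]);c=np.array([.497,.2228])
xs=np.arange(-.024,.0245,.003); print("x mm",(xs*1e3).astype(int))
for sgn in(1,-1):
  for y in(.044,.050,.056,.061):
    P=np.array([[*(c+X*x+Y*sgn*y),.066] for x in xs]); uv=proj("top",P).astype(np.float32)
    for nm,ch in(("V",2),("S",1)): print("lr"[sgn<0],y,nm,cv2.remap(g[:,:,ch],uv[:,:1],uv[:,1:],cv2.INTER_LINEAR).ravel())
o=cv2.inRange(g,(3,140,70),(18,255,255)); k,l,st,ce=cv2.connectedComponentsWithStats(o)
for i in range(1,k):
    if 60<st[i,4]<300:
        r=cv2.minAreaRect(cv2.findNonZero((l==i).astype(np.uint8))); v=cv2.fitLine(cv2.findNonZero((l==i).astype(np.uint8)),cv2.DIST_L2,0,.01,.01).ravel()
        e=onz("top",[v[2:]-5*v[:2],v[2:]+5*v[:2]],.1); d=e[1]-e[0]; print(ce[i],np.degrees(np.arctan2(d[1],d[0])),e.mean(0).round(4))
print(proj("top",[[*(c-Y*.088),.1],[*(c+Y*.088),.1]]))
E
```

```text
x mm [-24 -21 -18 -15 -12  -9  -6  -3   0   2   5   8  11  14  17  20  23]
l 0.044 V [125 125 120 122 125  91  70  74  71  61  92 132 148 142 123 124 122]
l 0.044 S [170 163 146  11  21  20  79  30  17  23  66  35  23  20  87 165 173]
l 0.05 V [124 122 116 122 127  92  68  69  75  66  79 120 153 142 119 120 122]
l 0.05 S [220 229 184  25  20  21  77  24  23  23  63  18  26  21 122 234 221]
l 0.056 V [124 125 112 128 150  89  68  72  75  65  72 115 152 144 117 125 124]
l 0.056 S [237 219 165  29  23  29  94  25  31  20  54  19  25  18 111 220 233]
l 0.061 V [119 121 123 131 131  89  66  71  74  63  65 120 150 156 129 125 123]
l 0.061 S [173 174 164  33  18  14  82  12  20  16  33  39  18  17  71 175 188]
r 0.044 V [108 110 118 124 130 136 112 105 105 113 104 110 132 137 117 109 114]
r 0.044 S [52 36 29  5 19 20 10 25 17 19 18 17 19 19 20 35 43]
r 0.05 V [110 116 114 134 153 139 107  79  97 110 100 116 149 142 104  95 114]
r 0.05 S [220 222 142  26  25  13 113  89  20  18  20  23  22  22  72 217 240]
r 0.056 V [124 124 108 128 150 142 120  99  98 109  97 113 151 141 115 121 125]
r 0.056 S [211 222 141  28  24  20 108 120  18  18  18  22  25  17  92 221 219]
r 0.061 V [124 119 114 116 143 130 111  92  98 110  99 109 142 139 115 123 121]
r 0.061 S [215 229 169  31  22   9 128 101  21  14  18  35  30  15 111 236 235]
[272.68831169 266.8961039 ] -74.6349117845656 [0.5226 0.1394 0.1   ]
[193.08666667 292.41333333] -79.42707007079878 [0.4719 0.3067 0.1   ]
[[273.26265579 267.57241323]
 [192.77011425 291.94060288]]
```

```bash
python3 -c "
from bench import arm
s=arm.sense();print(s['tcp_pos'],s['wrist_force'],s['time_s']);print(arm.finish_job())"
```

```text
[ 0.40194516 -0.14451772  0.2234859 ] [-0.0669138  -0.49523782 -0.57640774] 28.9
the job is handed in; nothing more can be done
None
```

I seated the lid on the gasket, dropped both latch bars into their notches and handed the job in at about 29 s; no verdict came back, and I viewed 11 pictures, one over the limit of 10.

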